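Put the smoky cups back in the bamboo caddy by size

ROBOT

A 6-joint arm with a two-finger parallel gripper is mounted at the origin on the work surface. World frame = base frame: x ahead of the robot, y to its left, z up, the work surface at z = 0. Lengths are in m, angles in rad, forces in N, time in s.
With the tool pointing down it reaches from about 0.25 to 0.8 m from the base axis. Payload 8.5 kg.
Tool frame: the origin (TCP) lies between the finger pads; the fingertips stand robot.tips_ahead ahead of it and the grasp point (between the pads) lies 2 mm behind it (robot.tips_ahead is the distance from the TCP to the fingertips, in m); x points along the fingers, z is the direction in which the jaws open and shut, and the axes are right-handed (so a half turn about x gives the same grasp; the last joint's range is limited). The gripper opens to 85 mm and grips with 20 to 120 N. Pads are 22 mm wide; open, the fingers measure 114 mm over their backs; the gripper's body (76 mm by 85 mm) begins 54 mm behind the grasp point. The pads swing forward as they close: fully open they stand 13 mm farther back than shut.
Start: joints at [-1.13, 0.238, -0.013, 1.319, 0, 1.571], TCP at [0.224, -0.475, 0.248] pointing down, gripper open.
Joint ranges: [-2.66, 2.66], [-1.03, 1.9], [-1.14, 1.46], [-1.82, 2.27], [-1.45, 1.34], [-3.14, 3.14]. Speed limits (rad/s): [2.22, 2.22, 2.79, 3.14, 3.14, 3.14].

INTERFACE

Orientations are given as a 3x3 rotation matrix whose columns are the frame's x, y, z axes.
In Python, from rig import robot, viewer gives the robot as it stands.
- The arm moves only by the shell command python3 -m inch 'ROWS' [FORCE]. ROWS is a JSON object of lists of equal length, an entry for each row: "delta_pos": the shift along the tool's x, y, z each as a share of 500 mm, from -1 to 1, a list of three; "dr": the turn, a rotation vector about the tool's x, y, z each as a share of 30 degrees, from -1 to 1, a list of three; "jaw": the closure, from 0 (fully open) to 1 (shut). In form: {"delta_pos": [[x, y, z], ...], "dr": [[wx, wy, wz], ...], "jaw": [jaw, ...]}. A call has 1 to 12 rows; each row is the pose to reach, as a shift and turn from the pose commanded when the call began, along the tool's axes at that moment; what a row does not reach only later rows make up. A row lasts 1/10 s, in which the tool goes at most 50 mm and 8.59 degrees, less where a joint would pass 70% of its speed; a pose out of reach is approached as far as the arm can. A call with a number of a shift or a turn outside -1 to 1 is refused whole. A call with a gripper value outside its range is refused whole. The fingers move at their own pace and stop on an object; FORCE is the grip in N (left out, the last holds). Time passes only in rows, so rows that repeat a pose let the fingers close. It gives the time, the measured TCP pose, the force and the opening at its end, in the units of the state.
- robot.observe(): the state, without advancing time (a new reading comes with each control period).
- viewer.snapshot(name): name is "scene" or "top" or "wrist"; returns a dict with "frame" (400x640x3 uint8, red, green, blue), "fx", "fy", "cx", "cy" (pixels), "camera_from_world" (4x4, takes a point from world to camera coordinates). Camera axes: x right, y down, z forward; pixel columns grow to the right and rows downward; lengths in m; the calibration is good to about 2 mm. The wrist camera is an equidistant fisheye: a pixel r from the principal point sees the ray r / f radians off the axis. A picture is of the moment at which its call begins. There is no depth.
- robot.close_job(): hands the job in, once; it reports no verdict.
The state is a dict: "t": time; "joint_positions": joint angles; "joint_velocities": joint speeds; "effort": joint torques, N m; "tool_pos": TCP position; "tcp_rot": TCP orientation; "force": force on the tool from outside, world axes, zero at the start; "ft_torque": the same for the moment, N m; "gripper_width": finger opening in m.
Only numpy, scipy, OpenCV 4.12 (cv2) and the standard library are available. Lean on these libraries where they do the work, as an engineer would, in place of code of your own. Each camera call takes 0.05 s, during which the arm holds its last target.

TASK

Put the three smoky acrylic cups back into the bamboo caddy, each standing upright in the seat of its own size: the small cup in the small seat, the medium one in the medium seat and the large one in the large seat. Keep the cups upright on the way, and leave the green glass, the egg cup, the pepper mill and the canister where they stand.

Things in the scene. Friction and masses are not known exactly. Their poses are not given: they have to be found in the camera images.
- cup_small: the small cup of dark smoky grey-brown, half see-through acrylic: upright round straight-sided tumbler, 42 mm outside diameter, 60 mm tall, wall 3 mm, open at the top, empty and loose. It starts upright on the white top. Origin: centre of its underside; z up
- cup_medium: the medium cup of dark smoky grey-brown, half see-through acrylic: upright round straight-sided tumbler, 54 mm outside diameter, 80 mm tall, wall 3 mm, open at the top, empty and loose. It starts upright on the white top. Origin: centre of its underside; z up
- cup_large: the large cup of dark smoky grey-brown, half see-through acrylic: upright round straight-sided tumbler, 66 mm outside diameter, 105 mm tall, wall 3 mm, open at the top, empty and loose. It starts upright on the white top. Origin: centre of its underside; z up
- seat_small: small seat of the caddy: dark bamboo ring 58 mm inside diameter, 66 mm outside, 12 mm high, with a 3 mm thick floor, fixed on the caddy (pale bamboo disc 270 mm across, its top 26 mm above the white top, latched so that it does not turn; steel stud at its middle, 40 mm high). Seat centres lie 80 mm from the stud, in any order. Origin: centre of its underside, on the disc
- seat_medium: medium seat of the caddy: dark bamboo ring 70 mm inside diameter, 78 mm outside, 12 mm high, with a 3 mm thick floor, fixed on the caddy (pale bamboo disc 270 mm across, its top 26 mm above the white top, latched so that it does not turn; steel stud at its middle, 40 mm high). Seat centres lie 80 mm from the stud, in any order. Origin: centre of its underside, on the disc
- seat_large: large seat of the caddy: dark bamboo ring 82 mm inside diameter, 90 mm outside, 12 mm high, with a 3 mm thick floor, fixed on the caddy (pale bamboo disc 270 mm across, its top 26 mm above the white top, latched so that it does not turn; steel stud at its middle, 40 mm high). Seat centres lie 80 mm from the stud, in any order. Origin: centre of its underside, on the disc
- glass_tumbler: bystander: green glass tumbler, 60 mm diameter, 90 mm tall, loose, standing among the cups. Origin: centre of its underside
- egg_cup: bystander: blue ceramic egg cup, 48 mm diameter at the top, 58 mm tall, loose, standing among the cups. Origin: centre of its underside
- pepper_mill: bystander: red lacquered pepper mill, 44 mm diameter, 108 mm tall, loose, standing among the cups. Origin: centre of its underside
- canister: bystander: stainless steel canister with a black knob on its lid, 100 mm diameter, 175 mm tall over the knob, standing at the right side. Origin: centre of its underside
There are look-alikes about, which are no part of the job. What is shaped like the cup_medium but orange is not meant.

How it is judged:
At the end, for the whole second after the job is handed in: Each of the three smoky cups stands upright (within 0.1 rad) and at rest on the floor of the seat of its own size (underside less than 6.5 mm above the seat's origin, centre within 11 mm of the seat's centre) (horizontal distance between cup_small and seat_small below 0.011 m and z of cup_small in the frame of seat_small between 0 and 0.0065 m and angle between each of cup_small, cup_medium, cup_large's own z axis and vertical below 0.1 rad and linear speed of each of cup_small, cup_medium, cup_large below 0.02 m/s and angular speed of each of cup_small, cup_medium, cup_large below 0.3 rad/s and horizontal distance between cup_medium and seat_medium below 0.011 m and z of cup_medium in the frame of seat_medium between 0 and 0.0065 m and horizontal distance between cup_large and seat_large below 0.011 m and z of cup_large in the frame of seat_large between 0 and 0.0065 m); the robot touches nothing.
It fails at once if the green glass is knocked over or shifted by more than 25 mm (distance of glass_tumbler from where it was at the start of the episode above 0.025 m or angle between glass_tumbler's own z axis and vertical above 0.5 rad).
It fails at once if the egg cup is knocked over or shifted by more than 25 mm (distance of egg_cup from where it was at the start of the episode above 0.025 m or angle between egg_cup's own z axis and vertical above 0.5 rad).
It fails at once if the pepper mill is knocked over or shifted by more than 25 mm (distance of pepper_mill from where it was at the start of the episode above 0.025 m or angle between pepper_mill's own z axis and vertical above 0.5 rad).
It fails at once if the canister is knocked over or shifted by more than 25 mm (distance of canister from where it was at the start of the episode above 0.025 m or angle between canister's own z axis and vertical above 0.5 rad).
It fails at once if a smoky cup is tipped more than 45 degrees from upright (angle between any of cup_small, cup_medium, cup_large's own z axis and vertical above 0.785 rad).
It also fails if it takes over 96 s, if anything falls off the work surface, if the arm or the gripper's body presses on something with over 40 N, if the wrist force passes 120 N, or if a joint passes its speed limit or range.

## Working session

There is one attempt and no reset: what is moved stays moved. The work goes in short steps, Python scripts to look and compute and a shell command to move; the robot and the scene stay as the last step left them, time stands still between calls to the robot, and variables do not carry over. Pictures are saved under pics/ and viewed, and the job is handed in when it is done.

```bash
ls; mkdir -p pics; python3 - <<'E'
from rig import robot, viewer
import cv2, numpy as np
print(robot.observe(), robot.tips_ahead)
for n in ("scene","top","wrist"):
    s=viewer.snapshot(n); cv2.imwrite(f"pics/{n}0.png",s["frame"][:,:,::-1])
    print(n,s["fx"],s["fy"],s["cx"],s["cy"]); print(np.round(s["camera_from_world"],4).tolist())
E
```

```text
pics
{'t': 0.0, 'joint_positions': array([-1.12999790e+00,  2.38757319e-01, -1.42319159e-02,  1.31917826e+00,
        7.35245196e-08,  1.57081473e+00]), 'joint_velocities': array([-4.00056940e-04,  7.21970644e-06,  7.62721954e-04,  1.77534410e-03,
        1.18149468e-03, -3.81059549e-05]), 'effort': array([ 2.58818043e-03, -5.38780761e+01,  3.46435940e+01,  1.87126180e-02,
        1.02939287e-04,  6.37833168e-06]), 'tool_pos': array([ 0.22383863, -0.47447935,  0.2476986 ]), 'tcp_rot': array([[-5.84959890e-04,  9.04419146e-01,  4.26644661e-01],
       [ 1.24013439e-03,  4.26645062e-01, -9.04418296e-01],
       [-9.99999060e-01,  4.82897417e-08, -1.37117153e-03]]), 'force': array([1.11655553, 0.24760748, 0.4188669 ]), 'ft_torque': array([0.04031254, 0.01240147, 0.03007719]), 'gripper_width': 0.08545837666893447} 0.017
scene 384.34492636094916 384.34492636094916 323.77258834084756 199.74484699706233
[[-0.0718, 0.9974, 0.0057, 0.1155], [0.6018, 0.0479, -0.7972, -0.267], [-0.7954, -0.0538, -0.6037, 1.4552], [0.0, 0.0, 0.0, 1.0]]
top 379.1115111863734 379.1115111863734 315.5901987954306 192.7483731787068
[[0.0113, -0.9999, 0.0011, -0.0916], [-0.9978, -0.0113, -0.0653, 0.5088], [0.0653, -0.0004, -0.9979, 1.1039], [0.0, 0.0, 0.0, 1.0]]
wrist 309.70691628693146 309.70691628693146 323.6275107219762 203.17540636824282
[[0.4265, -0.9045, -0.0007, -0.5252], [-0.8629, -0.4072, 0.2993, -0.0382], [-0.271, -0.1271, -0.9541, 0.379], [0.0, 0.0, 0.0, 1.0]]
```

View pics/scene0.png

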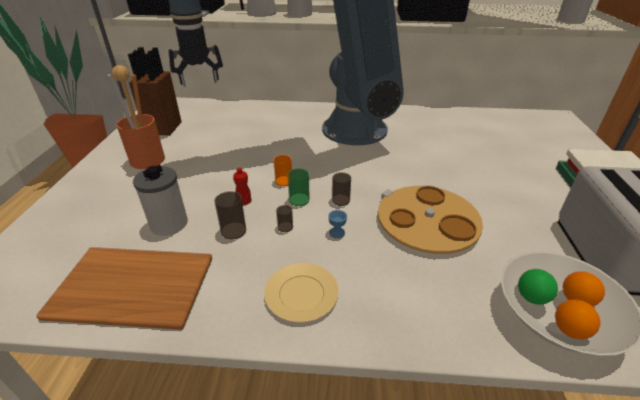

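View pics/top0.png

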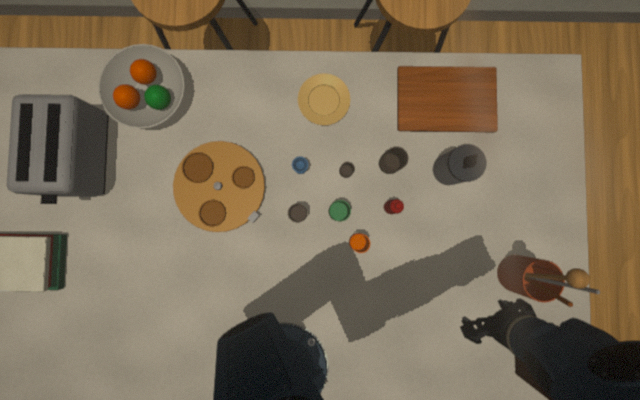

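View pics/wrist0.png

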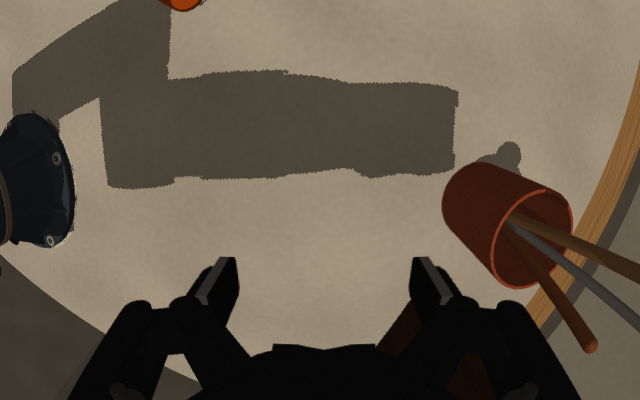

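The scene shows the large smoky cup at (231,215), the small one at (285,218) and the medium one at (341,189). The caddy is at (430,218). In the top view they are at about (392,160), (347,170), (298,212) and (219,186). I'll enlarge the views to measure rims and bases.

```bash
python3 - <<'E'
import cv2
a=cv2.imread("pics/top0.png")[130:260,160:410]; cv2.imwrite("pics/top0z.png",cv2.resize(a,None,fx=3.2,fy=3.2,interpolation=cv2.INTER_CUBIC))
a=cv2.imread("pics/top0.png")[135:235,280:420]; cv2.imwrite("pics/top0y.png",cv2.resize(a,None,fx=5.7,fy=5.7,interpolation=cv2.INTER_CUBIC))
a=cv2.imread("pics/scene0.png")[150:250,205:365]; cv2.imwrite("pics/scene0z.png",cv2.resize(a,None,fx=5,fy=5,interpolation=cv2.INTER_CUBIC))
E
```

```text
(no output)
```

View pics/top0z.png

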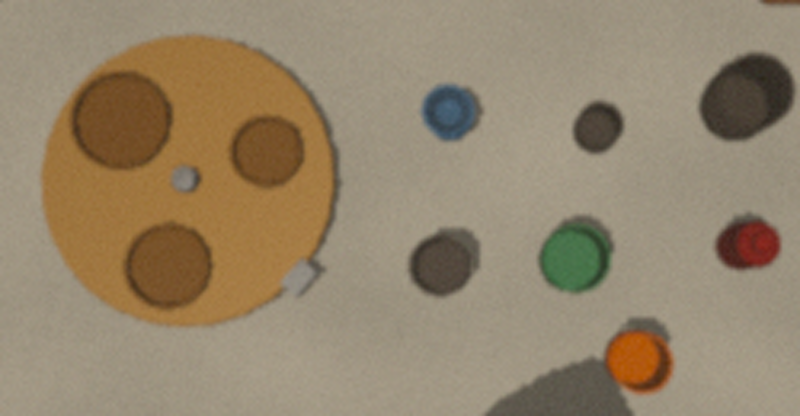

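View pics/top0y.png

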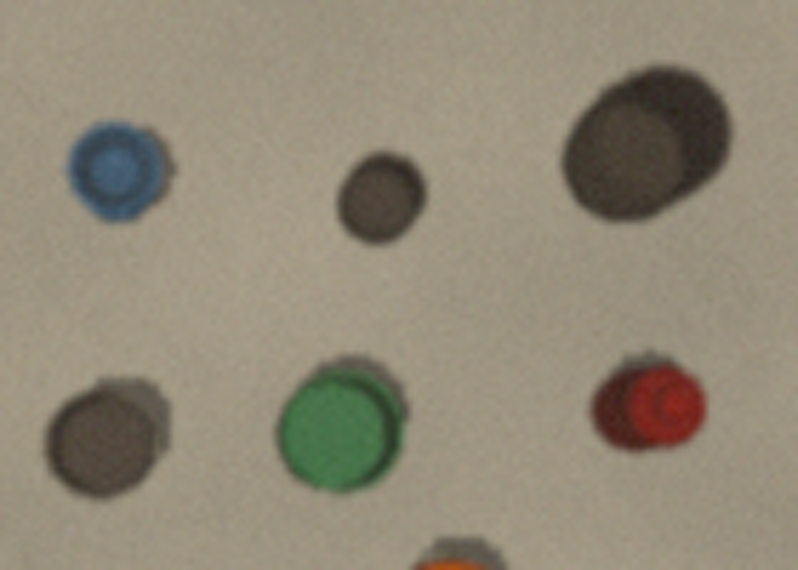

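View pics/scene0z.png

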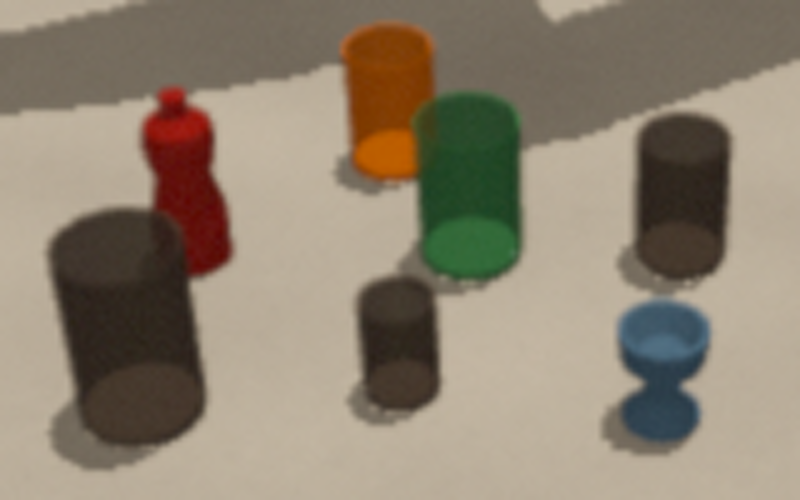

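```bash
cat > h.py <<'E'
import numpy as np, cv2
from rig import robot, viewer
def snap(n,save=None):
    s=viewer.snapshot(n)
    if save: cv2.imwrite(f"pics/{save}.png",s["frame"][:,:,::-1])
    return s
def K(s): return np.array([[s["fx"],0,s["cx"]],[0,s["fy"],s["cy"]],[0,0,1]])
def proj(s,P):
    P=np.atleast_2d(P); T=s["camera_from_world"]; q=P@T[:3,:3].T+T[:3,3]
    return np.c_[s["fx"]*q[:,0]/q[:,2]+s["cx"], s["fy"]*q[:,1]/q[:,2]+s["cy"]]
def unproj(s,uv,z):
    T=s["camera_from_world"]; R=T[:3,:3]; c=-R.T@T[:3,3]
    d=R.T@np.array([(uv[0]-s["cx"])/s["fx"],(uv[1]-s["cy"])/s["fy"],1]); return c+d*(z-c[2])/d[2]
def circ(x,y,z,d,n=60):
    a=np.linspace(0,2*np.pi,n); return np.c_[x+d/2*np.cos(a),y+d/2*np.sin(a),0*a+z]
def overlay(s,items,box,f,name):
    x0,y0,x1,y1=box; im=cv2.resize(s["frame"][y0:y1,x0:x1,::-1],None,fx=f,fy=f,interpolation=cv2.INTER_CUBIC)
    for (x,y,z,d,col) in items:
        p=(proj(s,circ(x,y,z,d))-[x0,y0]+.5)*f
        cv2.polylines(im,[np.round(p).astype(int)],True,col,1)
    cv2.imwrite(f"pics/{name}.png",im)
E
python3 - <<'E'
from h import *
S=snap("scene"); T=snap("top")
g=lambda s,x,y,z,f,o: unproj(s,((x+.5)/f-.5+o[0],(y+.5)/f-.5+o[1]),z)[:2].round(4)
so=(205,150); to=(280,135); zo=(160,130)
print("large",g(S,142,405,0.0,5,so), g(T,622,158,0,5.7,to), 'rim',g(T,663,133,.105,5.7,to),g(S,117,247,.105,5,so))
print("small",g(S,402,384,0.0,5,so), 'rim',g(T,383,196,.06,5.7,to),g(S,397,302,.06,5,so))
print("medium",g(S,681,248,0.0,5,so), 'rim',g(T,101,440,.08,5.7,to),g(S,685,138,.08,5,so))
print("glass",g(S,470,247,0.0,5,so), 'rim',g(T,343,430,.09,5.7,to),g(S,467,125,.09,5,so))
print("egg",g(S,660,412,0.0,5,so), 'rim',g(T,116,171,.058,5.7,to),g(S,664,330,.058,5,so))
print("mill",g(T,622,408,0,5.7,to))
print("orange",g(S,392,156,0.0,5,so))
print("disc",g(T,188,180,.026,3.2,zo),"stud",g(T,185,179,.066,3.2,zo))
print("seats L,M,S",g(T,121,119.5,.035,3.2,zo),g(T,169,266,.035,3.2,zo),g(T,267.5,151,.035,3.2,zo))
E
```

```text
large [ 0.6007 -0.3079] [ 0.6054 -0.3053] rim [ 0.6021 -0.3047] [ 0.604  -0.3048]
small [ 0.5739 -0.1765] rim [ 0.5759 -0.174 ] [ 0.5799 -0.1748]
medium [ 0.4438 -0.0348] rim [ 0.452  -0.0356] [ 0.4499 -0.035 ]
glass [ 0.4524 -0.1557] rim [ 0.458  -0.1529] [ 0.4618 -0.1531]
egg [ 0.5852 -0.0405] rim [ 0.5873 -0.0401] [ 0.589  -0.0398]
mill [ 0.4731 -0.3052]
orange [ 0.3643 -0.2148]
disc [0.526  0.1995] stud [0.5237 0.1919]
seats L,M,S [0.58   0.2599] [0.447  0.2122] [0.5526 0.1256]
```

```bash
python3 - <<'E'
from h import *
S=snap("scene","s1"); T=snap("top","t1")
C=dict(L=(.603,-.305,.105,.066),S=(.576,-.1745,.06,.042),M=(.450,-.0352,.08,.054),G=(.457,-.1535,.09,.06),E=(.587,-.04,.058,.048))
it=[]
for x,y,h,d in C.values(): it+=[(x,y,0,d,(0,255,255)),(x,y,h,d,(255,0,255))]
P=np.array([[.58,.2599],[.447,.2122],[.5526,.1256]])
A=np.c_[2*P,np.ones(3)]; c=np.linalg.solve(A,(P**2).sum(1)); print(c[:2],np.sqrt(c[2]+c[:2]@c[:2]))
c=c[:2]
it2=[(*c,.026,.27,(0,0,255)),(*c,.066,.012,(0,0,255))]+[(*p,.038,d,(0,255,255)) for p,d in zip(P,(.09,.078,.066))]+[(*p,.029,d,(255,0,255)) for p,d in zip(P,(.082,.070,.058))]
overlay(T,it,(280,135,420,235),5.7,"ot1");overlay(S,it,(205,150,365,250),5,"os1")
overlay(T,it2,(165,135,275,240),5.5,"ot2");overlay(S,it2,(370,175,490,260),6.5,"os2")
E
```

```text
[0.52608695 0.2009543 ] 0.07988248926322922
```

View pics/ot1.png

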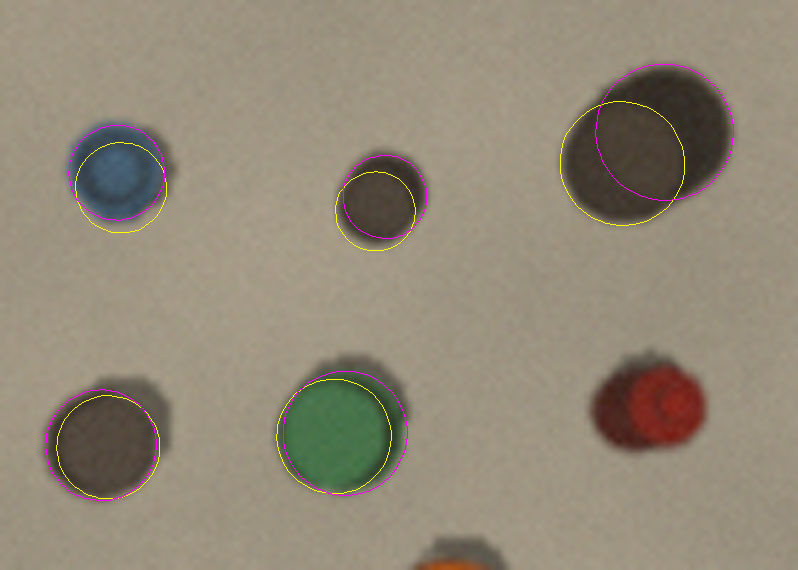

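View pics/os1.png

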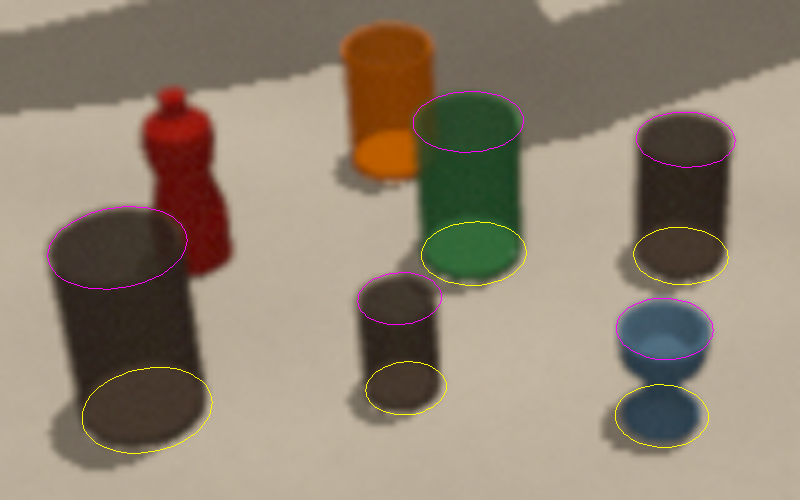

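View pics/ot2.png

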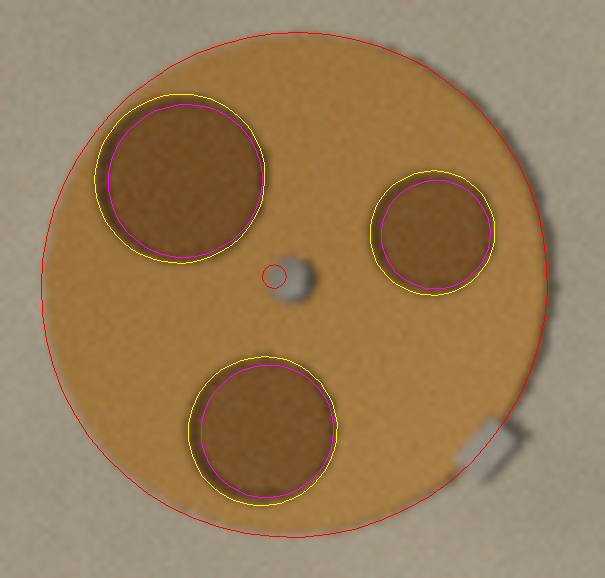

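View pics/os2.png

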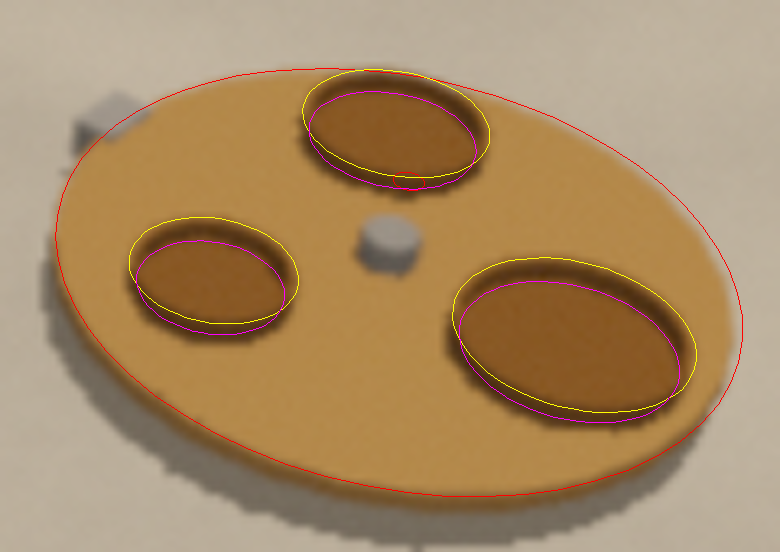

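The overlays agree to about 2–3 mm, and the seats have 8 mm of clearance. The stud reads as 40 mm above the white top, since the projected 66 mm point missed it. I plan to keep the jaw axis along world x (yaw 0) throughout. Next I check the canister and crock clearances.

```bash
python3 - <<'E'
from h import *
S=snap("scene"); T=snap("top")
print(unproj(T,(468,161),.155)[:2],unproj(T,(452,167),0)[:2], unproj(S,(166,219),0)[:2],unproj(S,(156,182),.155)[:2])
print("crock",unproj(T,(520,277),0)[:2])
it=[(.597,-.435,0,.1,(0,255,255)),(.597,-.435,.155,.1,(255,0,255))]
overlay(T,it,(360,130,520,230),5,"can")
R=robot.observe()["tcp_rot"]; print(R.T@np.array([0,.2,0]),R.T@np.array([.1,.3,0]))
E
```

```text
[ 0.58812087 -0.48192334] [ 0.59330919 -0.49612429] [ 0.56898815 -0.49855187] [ 0.61717394 -0.46429979]
crock [ 0.26793419 -0.69338328]
[ 4.45903868e-05  8.53273434e-02 -1.80884611e-01] [ 5.79646892e-05  2.18433323e-01 -2.28663246e-01]
```

View pics/can.png

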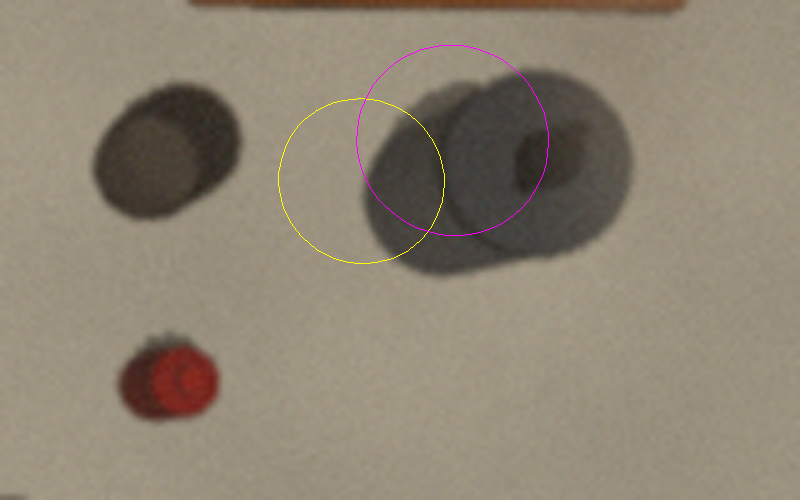

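The canister is about 90 mm clear of the gripper envelope at the large cup, and the crock is far off. First move: to above the medium cup, turning towards yaw 0.

```bash
python3 -m inch '{"delta_pos":[[0,0.08,-0.06],[0,0.16,-0.12],[0,0.24,-0.18],[0,0.32,-0.24],[0,0.4,-0.3],[0,0.47,-0.36],[0,0.55,-0.42],[0,0.63,-0.48],[0,0.7,-0.54],[0,0.784,-0.602],[0,0.784,-0.602],[0,0.784,-0.602]],"dr":[[-0.2,0,0],[-0.4,0,0],[-0.6,0,0],[-0.8,0,0],[-1,0,0],[-1,0,0],[-1,0,0],[-1,0,0],[-1,0,0],[-1,0,0],[-1,0,0],[-1,0,0]],"jaw":[0,0,0,0,0,0,0,0,0,0,0,0]}' && python3 -m inch '{"delta_pos":[[0,0,0],[0,0,0],[0,0,0],[0,0,0],[0,0,0]],"dr":[[-0.25,0,0],[-0.5,0,0],[-0.75,0,0],[-1,0,0],[-1,0,0]],"jaw":[0,0,0,0,0]}' && python3 -m inch '{"delta_pos":[[0,0,0],[0,0,0],[0,0,0]],"dr":[[-0.157,0,0],[-0.157,0,0],[-0.157,0,0]],"jaw":[0,0,0]}'; python3 -c "
from h import *
print(robot.observe()); snap('wrist','w1');snap('top','t2')"
```

```text
t: 1.65
tool_pos: [0.4504, -0.034, 0.2481]
tcp_rot: [[-0.0, 0.567, 0.824], [-0.0, 0.824, -0.567], [-1.0, -0.0, -0.0]]
force: [-0.4, 0.3, -0.4]
gripper_width: 0.0856
t: 2.15
tool_pos: [0.4495, -0.0367, 0.2484]
tcp_rot: [[-0.0, 0.083, 0.997], [-0.0, 0.997, -0.083], [-1.0, -0.0, -0.0]]
force: [-0.4, -0.1, 0.7]
gripper_width: 0.0853
t: 2.45
tool_pos: [0.4498, -0.0359, 0.2484]
tcp_rot: [[-0.0, 0.006, 1.0], [-0.0, 1.0, -0.006], [-1.0, -0.0, -0.0]]
force: [-1.5, 0.1, 0.1]
gripper_width: 0.0854
{'t': 2.45, 'joint_positions': array([-7.96452113e-02,  1.11965152e-01, -1.71875371e-01,  1.28701318e+00,
       -2.31415035e-05,  1.49705140e+00]), 'joint_velocities': array([ 5.71025015e-03, -1.53278420e-04,  1.42376262e-03, -1.27264248e-03,
       -5.33902437e-05, -6.78762400e-03]), 'effort': array([-8.33421643e-02, -4.35531664e+01,  3.44241929e+01,  6.67393062e-03,
       -3.42654734e-03, -1.35477190e-01]), 'tool_pos': array([ 0.44984731, -0.03591086,  0.24836191]), 'tcp_rot': array([[-5.90326832e-05,  5.90025134e-03,  9.99982592e-01],
       [-1.85034582e-05,  9.99982593e-01, -5.90025244e-03],
       [-9.99999998e-01, -1.88514438e-05, -5.89224806e-05]]), 'force': array([-1.54026829,  0.14424467,  0.11442955]), 'ft_torque': array([ 0.06596478, -0.01773058, -0.00822309]), 'gripper_width': 0.08535984592660979}
```

View pics/w1.png

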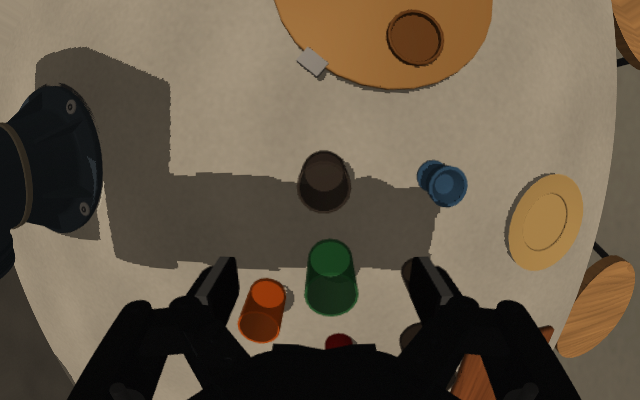

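The wrist view shows the medium cup at (324,180), the glass at (332,275) and the egg cup at (445,185). I overlay the cup model with the fisheye projection.

```bash
cat >> h.py <<'E'
def fproj(s,P):
    P=np.atleast_2d(P); T=s["camera_from_world"]; q=P@T[:3,:3].T+T[:3,3]
    rho=np.hypot(q[:,0],q[:,1]); th=np.arctan2(rho,q[:,2]); k=th/np.maximum(rho,1e-9)
    return np.c_[s["fx"]*k*q[:,0]+s["cx"], s["fy"]*k*q[:,1]+s["cy"]]
def foverlay(s,items,box,f,name):
    x0,y0,x1,y1=box; im=cv2.resize(s["frame"][y0:y1,x0:x1,::-1],None,fx=f,fy=f,interpolation=cv2.INTER_CUBIC)
    for (x,y,z,d,col) in items:
        p=(fproj(s,circ(x,y,z,d))-[x0,y0]+.5)*f
        cv2.polylines(im,[np.round(p).astype(int)],True,col,1)
    cv2.imwrite(f"pics/{name}.png",im)
CUP=dict(L=(.603,-.305,.105,.066),S=(.576,-.1745,.06,.042),M=(.450,-.0352,.08,.054),G=(.457,-.1535,.09,.06),E=(.587,-.04,.058,.048))
def items(ks): 
    it=[]
    for k in ks:
        x,y,h,d=CUP[k]; it+=[(x,y,0,d,(0,255,255)),(x,y,h,d,(255,0,255))]
    return it
E
python3 -c "
from h import *
s=snap('wrist'); foverlay(s,items('MGES')+[(.5526,.1256,.038,.066,(0,255,0))],(260,0,510,340),2.2,'w1o')
print(s['camera_from_world'])"
```

```text
[[ 9.99991104e-01 -4.19567217e-03  4.34184063e-04 -4.50872750e-01]
 [-4.13273954e-03 -9.53954745e-01  2.99922097e-01 -7.14385734e-02]
 [-8.44182849e-04 -2.99921223e-01 -9.53963598e-01  3.68575111e-01]
 [ 0.00000000e+00  0.00000000e+00  0.00000000e+00  1.00000000e+00]]
```

View pics/w1o.png

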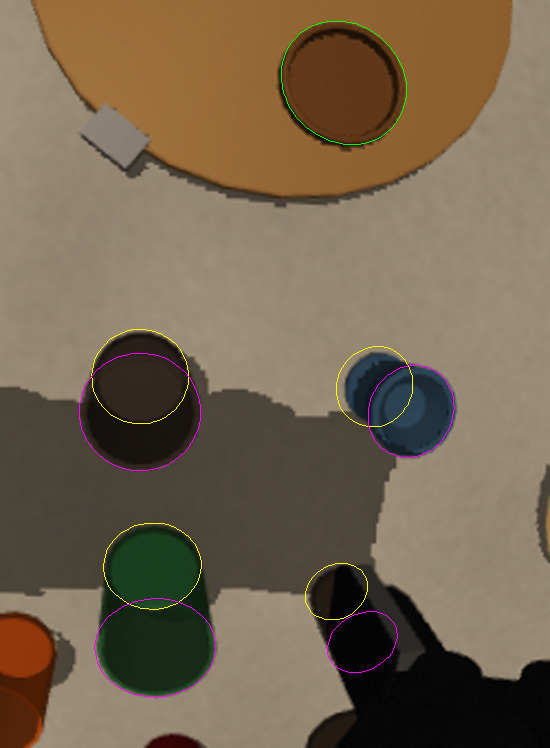

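The model matches to about 1 mm in the wrist view. Descending on the medium cup and gripping it.

```bash
python3 -m inch '{"delta_pos":[[0.08,0,0],[0.16,0,0],[0.24,0,0],[0.31,0,0],[0.36,0,0],[0.39,0,0],[0.396,0,0],[0.396,0,0]],"dr":[[0,0,0],[0,0,0],[0,0,0],[0,0,0],[0,0,0],[0,0,0],[0,0,0],[0,0,0]],"jaw":[0.1,0.1,0.1,0.1,0.1,0.1,0.1,0.1]}' 30 && python3 -m inch '{"delta_pos":[[0,0,0],[0,0,0],[0,0,0],[0,0,0],[0,0,0],[0,0,0],[0,0,0],[0,0,0],[0,0,0],[0,0,0]],"dr":[[0,0,0],[0,0,0],[0,0,0],[0,0,0],[0,0,0],[0,0,0],[0,0,0],[0,0,0],[0,0,0],[0,0,0]],"jaw":[0.2,0.3,0.4,0.6,0.8,1,1,1,1,1]}' 30; python3 -c "
from h import *
snap('wrist','w2')"
```

```text
t: 3.4
tool_pos: [0.4499, -0.0353, 0.0502]
tcp_rot: [[-0.001, 0.001, 1.0], [0.0, 1.0, -0.001], [-1.0, 0.0, -0.001]]
force: [0.1, -0.9, 0.1]
gripper_width: 0.0769
t: 4.4
tool_pos: [0.4507, -0.0353, 0.0514]
tcp_rot: [[0.002, 0.001, 1.0], [-0.0, 1.0, -0.001], [-1.0, -0.0, 0.002]]
force: [-0.6, -0.2, 6.9]
gripper_width: 0.0532
```

View pics/w2.png

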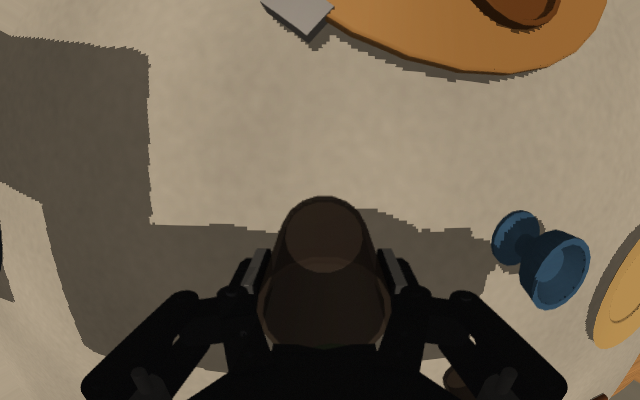

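Gripped: width 53 mm, the smoky cup is between the pads at (324,260), and the egg cup is untouched. Lifting and carrying it to the medium seat.

```bash
python3 -m inch '{"delta_pos":[[-0.02,0,0],[-0.06,0,0],[-0.12,0,0],[-0.17,0,0],[-0.18,0.01,0],[-0.18,0.04,0],[-0.18,0.09,0],[-0.18,0.15,0],[-0.18,0.21,0],[-0.18,0.27,0],[-0.18,0.33,-0.003],[-0.18,0.38,-0.007]],"dr":[[0,0,0],[0,0,0],[0,0,0],[0,0,0],[0,0,0],[0,0,0],[0,0,0],[0,0,0],[0,0,0],[0,0,0],[0,0,0],[0,0,0]],"jaw":[1,1,1,1,1,1,1,1,1,1,1,1]}' && python3 -m inch '{"delta_pos":[[0,0.05,0],[0,0.09,0],[0,0.11,0],[0,0.115,0],[0,0.115,0]],"dr":[[0,0,0],[0,0,0],[0,0,0],[0,0,0],[0,0,0]],"jaw":[1,1,1,1,1]}'; python3 -c "
from h import *
s=snap('wrist','w3'); T=snap('top'); S=snap('scene')
x,y,z=robot.observe()['tool_pos']; print(x,y,z)
it=[(.447,.2122,.038,.078,(0,255,255)),(.447,.2122,.029,.07,(255,0,255)),(x,y,z-.0505,.054,(0,255,0)),(x,y,z+.0295,.054,(0,255,0))]
foverlay(s,it,(150,0,500,300),2.2,'w3o'); overlay(T,it,(165,135,275,240),5,'t3o'); overlay(S,it,(370,125,490,240),5,'s3o')"
```

```text
t: 5.65
tool_pos: [0.4462, 0.1563, 0.1402]
tcp_rot: [[-0.0, 0.0, 1.0], [0.0, 1.0, -0.0], [-1.0, 0.0, -0.0]]
force: [0.1, 0.1, -1.5]
gripper_width: 0.0535
t: 6.15
tool_pos: [0.4465, 0.212, 0.1401]
tcp_rot: [[-0.001, 0.0, 1.0], [-0.0, 1.0, -0.0], [-1.0, -0.0, -0.001]]
force: [0.7, 0.2, -1.1]
gripper_width: 0.0529
0.44664048654628513 0.2113855097995664 0.14029323467764362
```

View pics/w3o.png

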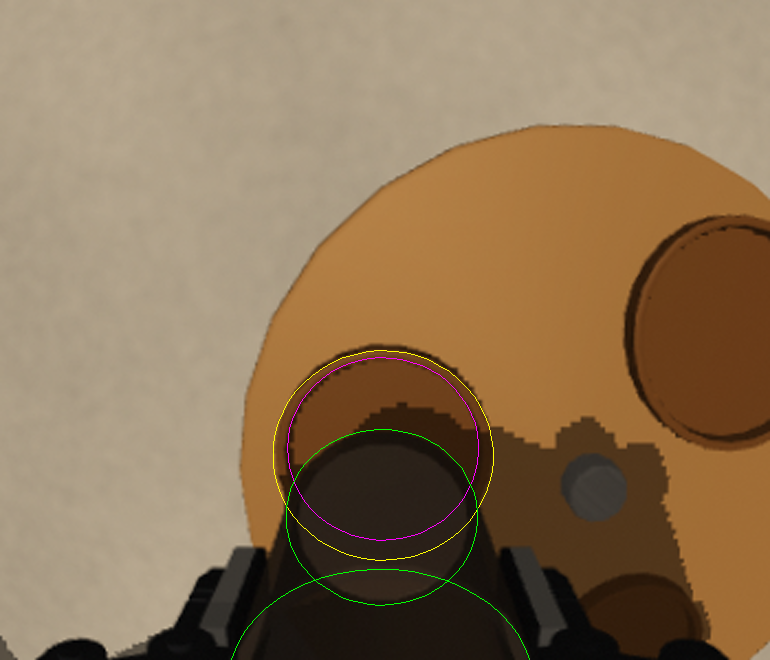

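View pics/s3o.png

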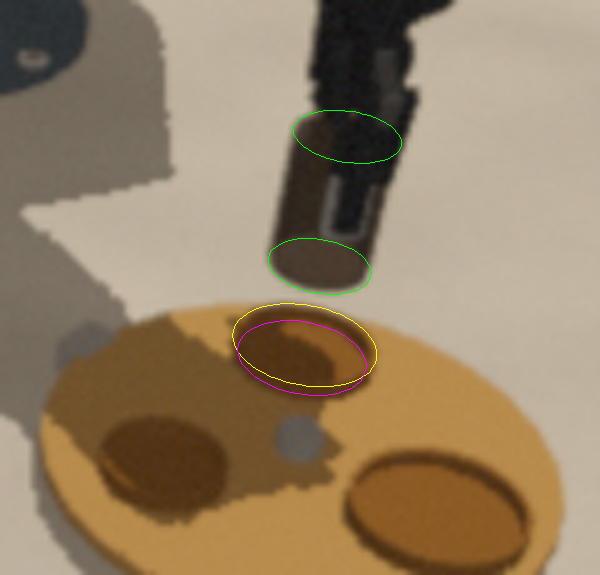

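The cup hangs upright over the medium seat. The bottom circle is about 2 mm towards −y of nominal and the ring about 1.5 mm towards +y, so I correct +3 mm in y and lower.

```bash
python3 -m inch '{"delta_pos":[[0.02,0.003,-0.001],[0.05,0.006,-0.002],[0.08,0.006,-0.002],[0.1,0.006,-0.002],[0.112,0.006,-0.002],[0.117,0.006,-0.002],[0.117,0.006,-0.002]],"dr":[[0,0,0],[0,0,0],[0,0,0],[0,0,0],[0,0,0],[0,0,0],[0,0,0]],"jaw":[1,1,1,1,1,1,1]}' && python3 -m inch '{"delta_pos":[[0.002,0,0],[0.004,0,0],[0.005,0,0],[0.005,0,0]],"dr":[[0,0,0],[0,0,0],[0,0,0],[0,0,0]],"jaw":[1,1,1,1]}'; python3 -c "
from h import *
snap('wrist','w4');snap('scene','s4')
im=cv2.imread('pics/s4.png')[120:260,370:490]; cv2.imwrite('pics/s4z.png',cv2.resize(im,None,fx=4,fy=4))"
```

```text
t: 7.0
tool_pos: [0.4457, 0.2151, 0.0817]
tcp_rot: [[-0.0, 0.001, 1.0], [-0.0, 1.0, -0.001], [-1.0, -0.0, -0.0]]
force: [-0.1, -0.3, -0.7]
gripper_width: 0.053
t: 7.4
tool_pos: [0.4461, 0.2154, 0.0804]
tcp_rot: [[0.001, 0.001, 1.0], [0.001, 1.0, -0.001], [-1.0, 0.001, 0.001]]
force: [-1.4, -0.6, 8.7]
gripper_width: 0.0529
```

View pics/w4.png

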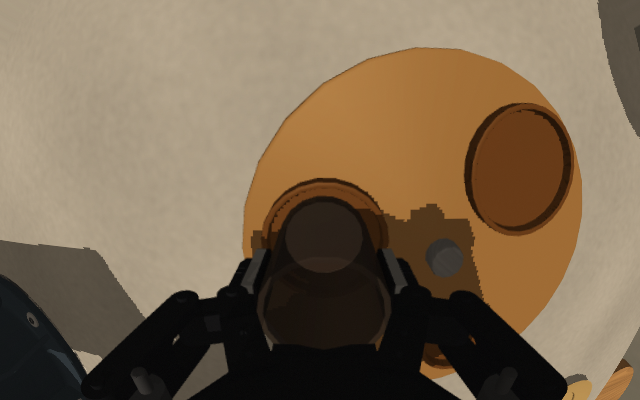

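View pics/s4z.png

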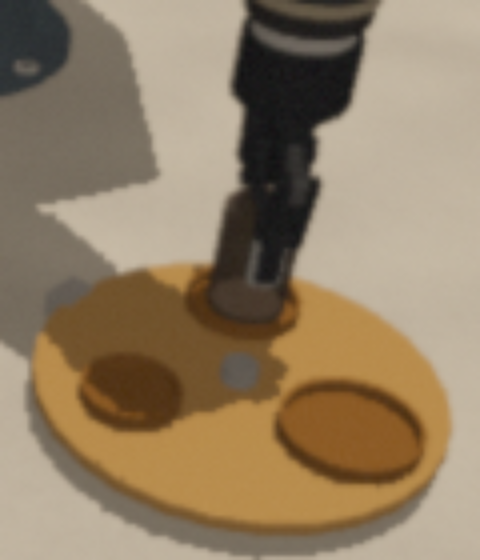

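Contact at 8.7 N at the expected floor height, with the cup's base inside the ring. Releasing and rising, then looking.

```bash
python3 -m inch '{"delta_pos":[[0,0,0],[0,0,0],[0,0,0],[0,0,0],[0,0,0],[-0.02,0,0],[-0.06,0,0],[-0.12,0,0],[-0.18,0,0],[-0.22,0,0],[-0.22,0,0],[-0.22,0,0]],"dr":[[0,0,0],[0,0,0],[0,0,0],[0,0,0],[0,0,0],[0,0,0],[0,0,0],[0,0,0],[0,0,0],[0,0,0],[0,0,0],[0,0,0]],"jaw":[0.45,0.35,0.2,0.2,0.2,0.2,0.2,0.2,0.2,0.2,0.2,0.2]}'; python3 -c "
from h import *
s=snap('wrist','w5')
it=[(.447,.2122,.038,.078,(0,255,255)),(.447,.2122,.029,.054,(255,0,255))]
foverlay(s,it,(150,0,500,300),2.2,'w5o')"
```

```text
t: 8.7
tool_pos: [0.4459, 0.2153, 0.1899]
tcp_rot: [[0.001, 0.001, 1.0], [0.001, 1.0, -0.001], [-1.0, 0.001, 0.001]]
force: [0.2, 0.4, -0.5]
gripper_width: 0.0687
```

View pics/w5o.png

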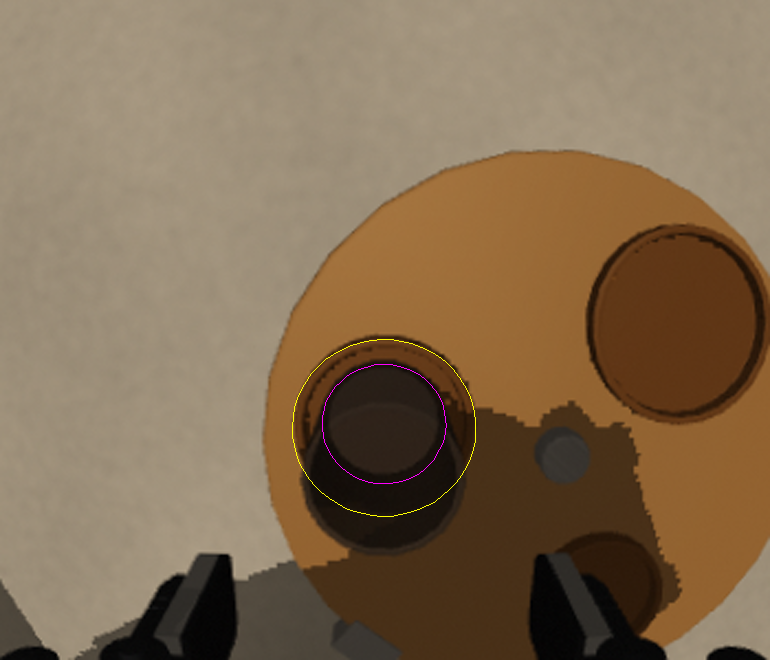

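The medium cup stands upright inside its ring, with the gap visible all round. Next, above the small cup.

```bash
python3 -m inch '{"delta_pos":[[0,-0.04,0.01],[0,-0.12,0.04],[0,-0.2,0.07],[0,-0.29,0.1],[0,-0.38,0.13],[0,-0.47,0.16],[0,-0.56,0.19],[0,-0.65,0.22],[0,-0.72,0.24],[0,-0.78,0.26],[0,-0.78,0.26],[0,-0.78,0.26]],"dr":[[0,0,0],[0,0,0],[0,0,0],[0,0,0],[0,0,0],[0,0,0],[0,0,0],[0,0,0],[0,0,0],[0,0,0],[0,0,0],[0,0,0]],"jaw":[0.2,0.2,0.2,0.2,0.2,0.2,0.2,0.2,0.2,0.2,0.2,0.2]}'; python3 -c "
from h import *
s=snap('wrist','w6');print(robot.observe()['tool_pos'])
foverlay(s,items('SGEL'),(150,100,500,400),2.2,'w6o')"
```

```text
t: 9.95
tool_pos: [0.5748, -0.1752, 0.1878]
tcp_rot: [[-0.003, 0.002, 1.0], [0.001, 1.0, -0.002], [-1.0, 0.001, -0.003]]
force: [0.0, 0.6, -0.6]
gripper_width: 0.0682
[ 0.57478045 -0.17441164  0.18818658]
```

View pics/w6o.png

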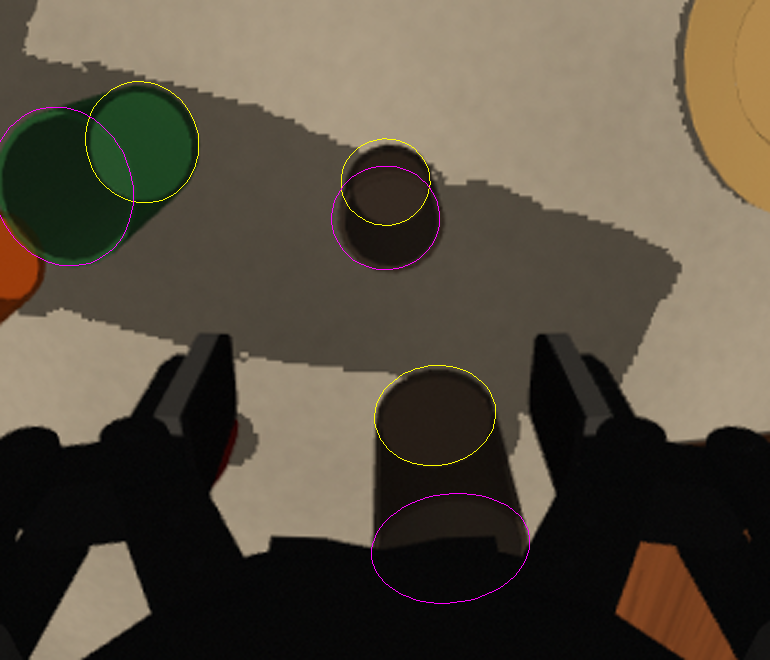

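The small cup reads at (0.578, −0.175), about 2 mm more in x. Descending and gripping.

```bash
python3 -m inch '{"delta_pos":[[0.06,0,0.003],[0.12,0,0.006],[0.18,0,0.006],[0.24,0,0.006],[0.28,0,0.006],[0.302,0,0.006],[0.302,0,0.006],[0.302,0,0.006]],"dr":[[0,0,0],[0,0,0],[0,0,0],[0,0,0],[0,0,0],[0,0,0],[0,0,0],[0,0,0]],"jaw":[0.2,0.2,0.2,0.2,0.2,0.2,0.2,0.2]}' 30 && python3 -m inch '{"delta_pos":[[0,0,0],[0,0,0],[0,0,0],[0,0,0],[0,0,0],[0,0,0],[0,0,0],[0,0,0],[0,0,0]],"dr":[[0,0,0],[0,0,0],[0,0,0],[0,0,0],[0,0,0],[0,0,0],[0,0,0],[0,0,0],[0,0,0]],"jaw":[0.3,0.4,0.5,0.6,0.8,1,1,1,1]}' 30; python3 -c "
from h import *
snap('wrist','w7')"
```

```text
t: 10.8
tool_pos: [0.5789, -0.1744, 0.0391]
tcp_rot: [[0.001, -0.0, 1.0], [-0.0, 1.0, 0.0], [-1.0, -0.0, 0.001]]
force: [-0.1, 0.7, -0.1]
gripper_width: 0.0685
t: 11.7
tool_pos: [0.5789, -0.175, 0.0391]
tcp_rot: [[0.001, 0.001, 1.0], [-0.0, 1.0, -0.001], [-1.0, -0.0, 0.001]]
force: [-1.1, 0.1, 6.1]
gripper_width: 0.0409
```

View pics/w7.png

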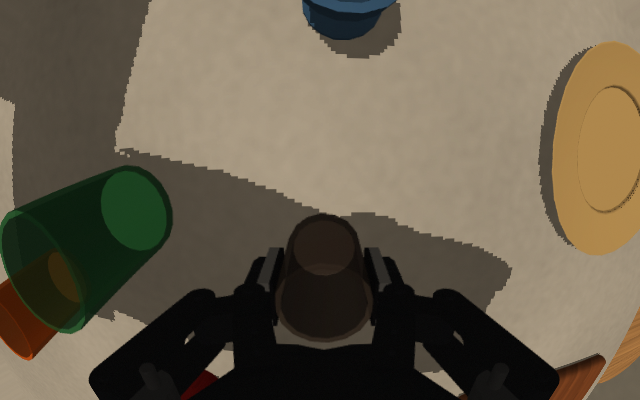

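Small cup gripped (41 mm width). Lifting and carrying it over the egg cup with good height to above the small seat.

```bash
python3 -m inch '{"delta_pos":[[-0.02,0,0],[-0.07,0,0],[-0.13,0,0],[-0.18,0,0],[-0.2,0.01,0],[-0.2,0.04,-0.005],[-0.2,0.1,-0.01],[-0.2,0.17,-0.015],[-0.2,0.24,-0.02],[-0.2,0.31,-0.025],[-0.2,0.38,-0.03],[-0.2,0.45,-0.04]],"dr":[[0,0,0],[0,0,0],[0,0,0],[0,0,0],[0,0,0],[0,0,0],[0,0,0],[0,0,0],[0,0,0],[0,0,0],[0,0,0],[0,0,0]],"jaw":[1,1,1,1,1,1,1,1,1,1,1,1]}' && python3 -m inch '{"delta_pos":[[0,0.06,-0.006],[0,0.11,-0.012],[0,0.145,-0.012],[0,0.156,-0.012],[0,0.156,-0.012],[0,0.156,-0.012]],"dr":[[0,0,0],[0,0,0],[0,0,0],[0,0,0],[0,0,0],[0,0,0]],"jaw":[1,1,1,1,1,1]}'; python3 -c "
from h import *
s=snap('wrist','w8'); S=snap('scene')
x,y,z=robot.observe()['tool_pos']; print(x,y,z)
it=[(.5526,.1256,.038,.066,(0,255,255)),(.5526,.1256,.029,.058,(255,0,255)),(x,y,z-.0385,.042,(0,255,0))]
foverlay(s,it,(150,50,500,320),2.2,'w8o'); overlay(S,it,(370,125,490,260),4.2,'s8o')"
```

```text
t: 12.95
tool_pos: [0.557, 0.0524, 0.1367]
tcp_rot: [[-0.002, 0.0, 1.0], [0.0, 1.0, -0.0], [-1.0, 0.0, -0.002]]
force: [0.7, 0.2, -0.8]
gripper_width: 0.0403
t: 13.55
tool_pos: [0.5521, 0.1278, 0.1377]
tcp_rot: [[-0.001, 0.001, 1.0], [-0.0, 1.0, -0.001], [-1.0, -0.0, -0.001]]
force: [1.1, 0.5, -0.5]
gripper_width: 0.0403
0.5524894045567895 0.1273385476961113 0.13802779166495888
```

View pics/w8o.png

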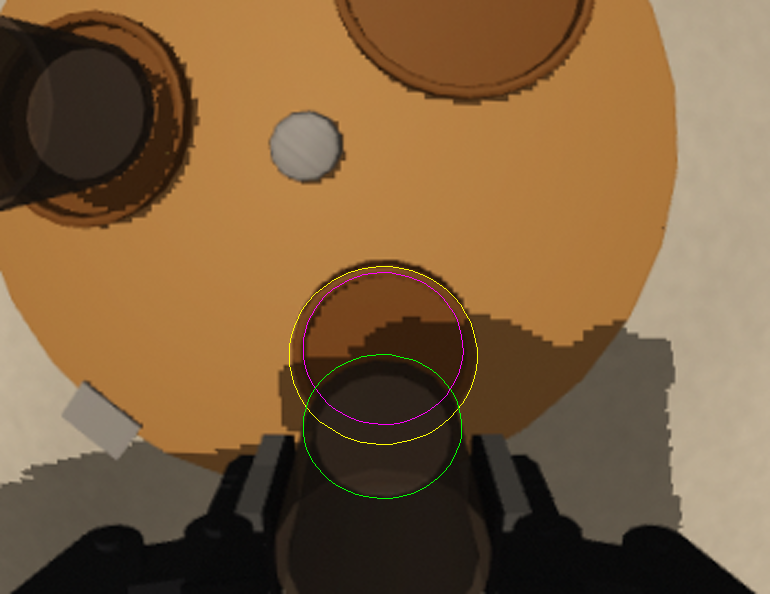

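View pics/s8o.png

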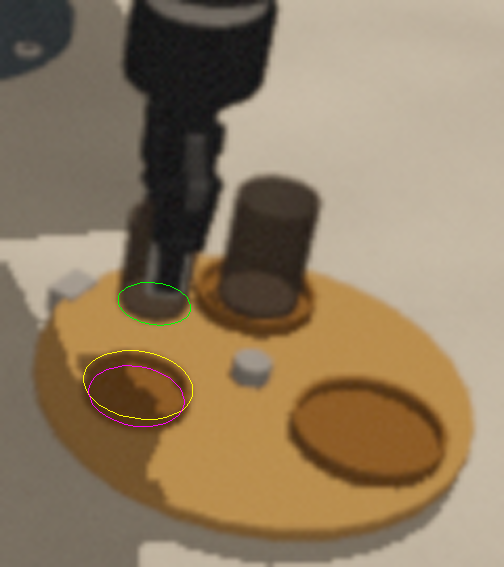

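Aligned: cup bottom centre is under the TCP, and the ring about 1.5 mm in +y as aimed. Lowering.

```bash
python3 -m inch '{"delta_pos":[[0.03,0,0],[0.06,0,0],[0.09,0,0],[0.115,0,0],[0.13,0,0],[0.134,0,0],[0.134,0,0]],"dr":[[0,0,0],[0,0,0],[0,0,0],[0,0,0],[0,0,0],[0,0,0],[0,0,0]],"jaw":[1,1,1,1,1,1,1]}' && python3 -m inch '{"delta_pos":[[0.002,0,0],[0.004,0,0],[0.006,0,0],[0.007,0,0],[0.007,0,0]],"dr":[[0,0,0],[0,0,0],[0,0,0],[0,0,0],[0,0,0]],"jaw":[1,1,1,1,1]}'; python3 -c "
from h import *
snap('wrist','w9')"
```

```text
t: 14.35
tool_pos: [0.5528, 0.128, 0.0713]
tcp_rot: [[-0.0, 0.001, 1.0], [0.0, 1.0, -0.001], [-1.0, 0.0, -0.0]]
force: [-0.3, -0.2, 0.5]
gripper_width: 0.0406
t: 14.85
tool_pos: [0.5528, 0.1282, 0.0681]
tcp_rot: [[0.0, 0.001, 1.0], [0.0, 1.0, -0.001], [-1.0, 0.0, 0.0]]
force: [-1.0, -0.4, 2.5]
gripper_width: 0.0403
```

View pics/w9.png

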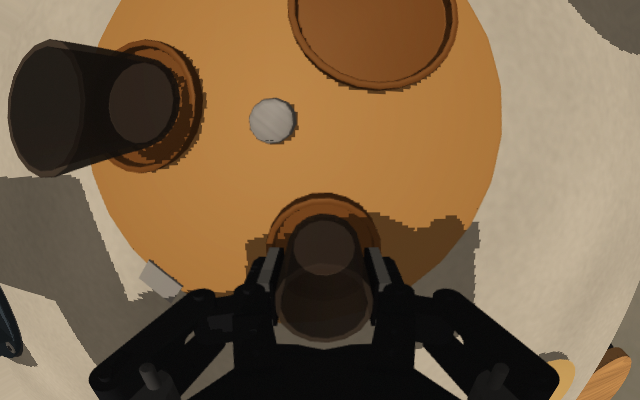

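Touchdown at 2.5 N at the expected height. Releasing, rising, and checking.

```bash
python3 -m inch '{"delta_pos":[[0,0,0],[0,0,0],[0,0,0],[0,0,0],[0,0,0],[-0.02,0,0],[-0.06,0,0],[-0.12,0,0],[-0.18,0,0],[-0.24,0,0],[-0.27,0,0],[-0.27,0,0]],"dr":[[0,0,0],[0,0,0],[0,0,0],[0,0,0],[0,0,0],[0,0,0],[0,0,0],[0,0,0],[0,0,0],[0,0,0],[0,0,0],[0,0,0]],"jaw":[0.6,0.5,0.4,0.3,0.3,0.3,0.3,0.3,0.3,0.3,0.3,0.3]}'; python3 -c "
from h import *
s=snap('wrist','w10')"
```

```text
t: 16.1
tool_pos: [0.5539, 0.1284, 0.2059]
tcp_rot: [[0.005, 0.001, 1.0], [0.001, 1.0, -0.001], [-1.0, 0.001, 0.005]]
force: [0.7, -0.1, -0.4]
gripper_width: 0.0596
```

View pics/w10.png

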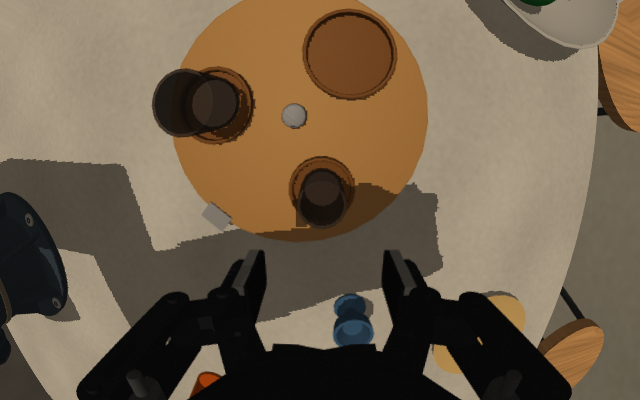

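Small (322,190) and medium (215,102) cups stand upright in their seats. Now to above the large cup, jaws fully open.

```bash
python3 -m inch '{"delta_pos":[[0,-0.04,0.005],[0,-0.12,0.01],[0,-0.21,0.02],[0,-0.3,0.03],[0,-0.39,0.04],[0,-0.48,0.05],[0,-0.57,0.06],[0,-0.66,0.07],[0,-0.75,0.085],[0,-0.82,0.095],[0,-0.866,0.1],[0,-0.866,0.1]],"dr":[[0,0,0],[0,0,0],[0,0,0],[0,0,0],[0,0,0],[0,0,0],[0,0,0],[0,0,0],[0,0,0],[0,0,0],[0,0,0],[0,0,0]],"jaw":[0.3,0.2,0.1,0,0,0,0,0,0,0,0,0]}'; python3 -c "
from h import *
s=snap('wrist','w11');print(robot.observe()['tool_pos'])
foverlay(s,items('L'),(150,100,500,400),2.2,'w11o')"
```

```text
t: 17.35
tool_pos: [0.6017, -0.3078, 0.2004]
tcp_rot: [[-0.002, 0.004, 1.0], [0.001, 1.0, -0.004], [-1.0, 0.001, -0.002]]
force: [0.9, 0.5, -0.1]
gripper_width: 0.0852
[ 0.60164655 -0.30598967  0.20072382]
```

View pics/w11o.png

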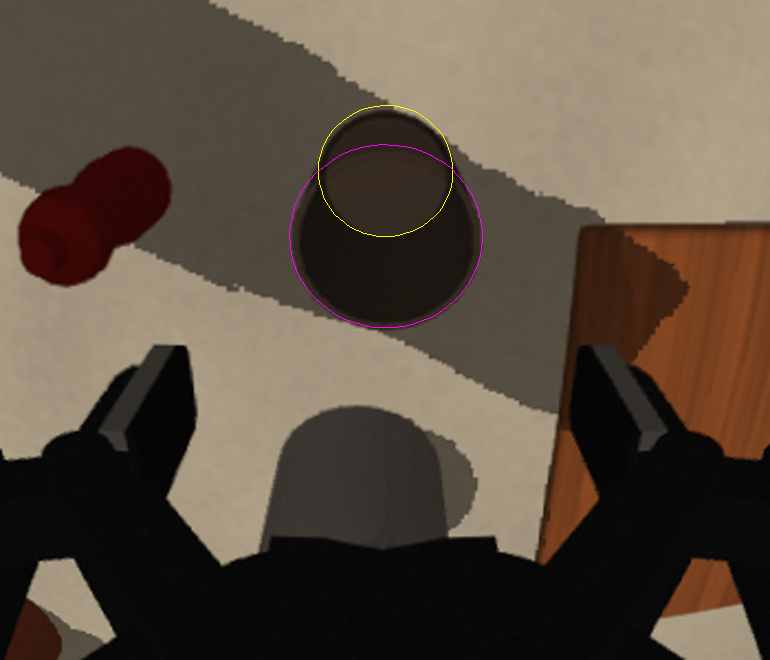

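The model matches the large cup to about 1 mm. Descending and gripping.

```bash
python3 -m inch '{"delta_pos":[[0.03,0.001,0.003],[0.07,0.001,0.003],[0.12,0.001,0.003],[0.17,0.001,0.003],[0.21,0.001,0.003],[0.24,0.001,0.003],[0.258,0.001,0.003],[0.258,0.001,0.003],[0.258,0.001,0.003]],"dr":[[0,0,0],[0,0,0],[0,0,0],[0,0,0],[0,0,0],[0,0,0],[0,0,0],[0,0,0],[0,0,0]],"jaw":[0,0,0,0,0,0,0,0,0]}' 35 && python3 -m inch '{"delta_pos":[[0,0,0],[0,0,0],[0,0,0],[0,0,0],[0,0,0],[0,0,0],[0,0,0],[0,0,0],[0,0,0]],"dr":[[0,0,0],[0,0,0],[0,0,0],[0,0,0],[0,0,0],[0,0,0],[0,0,0],[0,0,0],[0,0,0]],"jaw":[0.1,0.2,0.3,0.5,0.8,1,1,1,1]}' 35; python3 -c "
from h import *
snap('wrist','w12')"
```

```text
t: 18.3
tool_pos: [0.6041, -0.3039, 0.0742]
tcp_rot: [[0.0, 0.0, 1.0], [0.0, 1.0, -0.0], [-1.0, 0.0, 0.0]]
force: [0.5, -0.6, -0.5]
gripper_width: 0.085
t: 19.2
tool_pos: [0.6042, -0.3047, 0.0749]
tcp_rot: [[0.001, 0.001, 1.0], [-0.001, 1.0, -0.001], [-1.0, -0.001, 0.001]]
force: [-1.1, 0.4, 5.6]
gripper_width: 0.0656
```

View pics/w12.png

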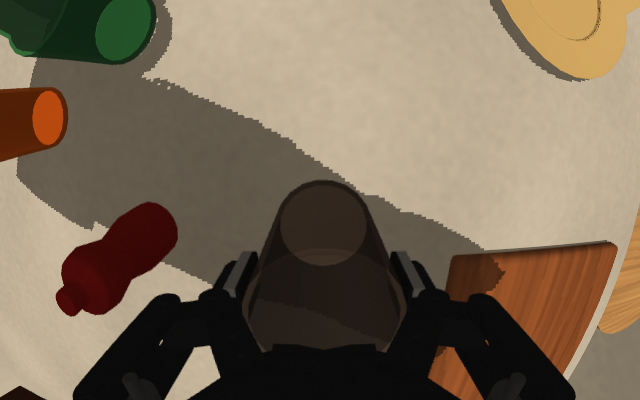

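Large cup gripped (65.6 mm). Lifting 125 mm and carrying.

```bash
python3 -m inch '{"delta_pos":[[-0.02,0,0],[-0.06,0,0],[-0.12,0,0],[-0.18,0,0],[-0.23,0,0],[-0.25,0.01,0],[-0.25,0.04,0],[-0.25,0.1,0],[-0.25,0.17,0],[-0.25,0.24,0],[-0.25,0.31,0],[-0.25,0.38,0]],"dr":[[0,0,0],[0,0,0],[0,0,0],[0,0,0],[0,0,0],[0,0,0],[0,0,0],[0,0,0],[0,0,0],[0,0,0],[0,0,0],[0,0,0]],"jaw":[1,1,1,1,1,1,1,1,1,1,1,1]}' && python3 -m inch '{"delta_pos":[[0,0.07,0],[0,0.14,0],[0,0.21,0],[0,0.28,-0.01],[0,0.35,-0.02],[0,0.42,-0.03],[0,0.5,-0.04],[0,0.58,-0.048],[0,0.65,-0.048],[0,0.7,-0.048],[0,0.74,-0.048],[0,0.75,-0.048]],"dr":[[0,0,0],[0,0,0],[0,0,0],[0,0,0],[0,0,0],[0,0,0],[0,0,0],[0,0,0],[0,0,0],[0,0,0],[0,0,0],[0,0,0]],"jaw":[1,1,1,1,1,1,1,1,1,1,1,1]}'; python3 -m inch '{"delta_pos":[[0,0,0],[0,0,0],[0,0,0]],"dr":[[0,0,0],[0,0,0],[0,0,0]],"jaw":[1,1,1]}'; python3 -c "
from h import *
s=snap('wrist','w13'); S=snap('scene')
x,y,z=robot.observe()['tool_pos']; print(x,y,z)
it=[(.58,.26,.038,.09,(0,255,255)),(.58,.26,.029,.082,(255,0,255)),(x,y,z-.0745,.066,(0,255,0))]
foverlay(s,it,(150,50,500,320),2.2,'w13o'); overlay(S,it,(370,105,490,260),3.8,'s13o')"
```

```text
t: 20.45
tool_pos: [0.6028, -0.1118, 0.197]
tcp_rot: [[-0.003, 0.0, 1.0], [0.001, 1.0, -0.0], [-1.0, 0.001, -0.003]]
force: [0.4, -0.6, -1.6]
gripper_width: 0.0657
t: 21.65
tool_pos: [0.5791, 0.2629, 0.1974]
tcp_rot: [[-0.002, -0.002, 1.0], [-0.0, 1.0, 0.002], [-1.0, -0.0, -0.002]]
force: [0.3, -0.2, -1.2]
gripper_width: 0.0661
t: 21.95
tool_pos: [0.5803, 0.2595, 0.1988]
tcp_rot: [[-0.0, 0.002, 1.0], [-0.0, 1.0, -0.002], [-1.0, -0.0, -0.0]]
force: [0.7, -0.2, -0.2]
gripper_width: 0.0661
0.5804474987309965 0.25965776745174635 0.19896925960790474
```

View pics/w13o.png

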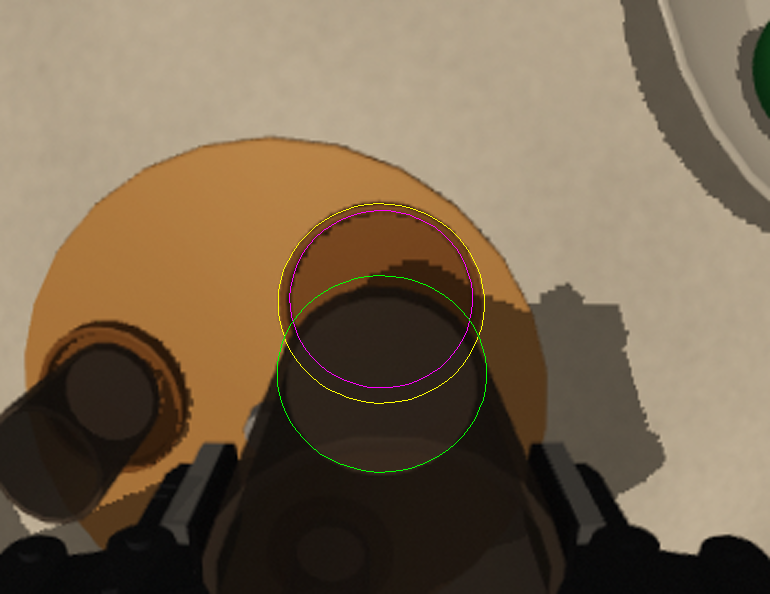

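View pics/s13o.png

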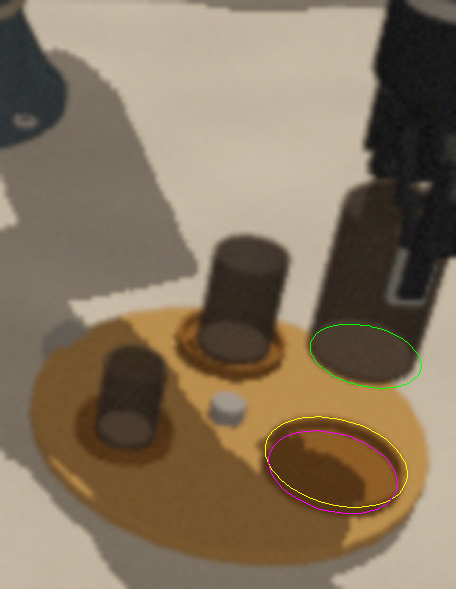

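Aligned to about 2 mm over the large seat. Lowering.

```bash
python3 -m inch '{"delta_pos":[[0.03,0,0],[0.06,0,0],[0.09,0,0],[0.12,0,0],[0.15,0,0],[0.17,0,0],[0.183,0,0],[0.183,0,0],[0.183,0,0]],"dr":[[0,0,0],[0,0,0],[0,0,0],[0,0,0],[0,0,0],[0,0,0],[0,0,0],[0,0,0],[0,0,0]],"jaw":[1,1,1,1,1,1,1,1,1]}' && python3 -m inch '{"delta_pos":[[0.002,0,0],[0.004,0,0],[0.006,0,0],[0.008,0,0],[0.008,0,0]],"dr":[[0,0,0],[0,0,0],[0,0,0],[0,0,0],[0,0,0]],"jaw":[1,1,1,1,1]}'; python3 -c "
from h import *
snap('wrist','w14')"
```

```text
t: 22.95
tool_pos: [0.5805, 0.2606, 0.1078]
tcp_rot: [[0.001, 0.001, 1.0], [0.0, 1.0, -0.001], [-1.0, 0.0, 0.001]]
force: [-0.2, 0.0, -0.7]
gripper_width: 0.0662
t: 23.45
tool_pos: [0.5803, 0.2608, 0.104]
tcp_rot: [[0.001, 0.001, 1.0], [0.0, 1.0, -0.001], [-1.0, 0.0, 0.001]]
force: [-2.2, -0.8, 4.1]
gripper_width: 0.0661
```

View pics/w14.png

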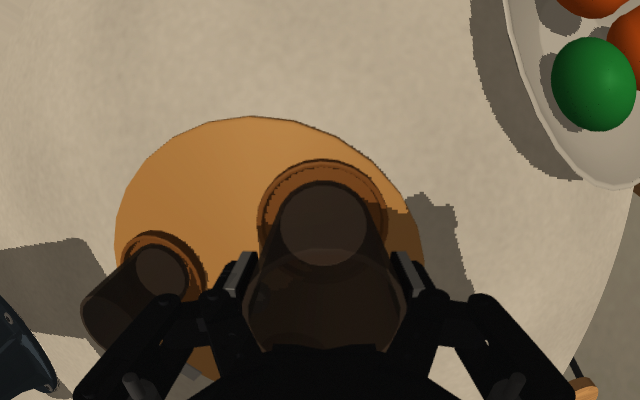

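Contact at 4.1 N and at the expected height. Releasing and going straight up.

```bash
python3 -m inch '{"delta_pos":[[0,0,0],[0,0,0],[0,0,0],[0,0,0],[0,0,0],[-0.02,0,0],[-0.06,0,0],[-0.12,0,0],[-0.18,0,0],[-0.24,0,0],[-0.3,0,0],[-0.3,0,0]],"dr":[[0,0,0],[0,0,0],[0,0,0],[0,0,0],[0,0,0],[0,0,0],[0,0,0],[0,0,0],[0,0,0],[0,0,0],[0,0,0],[0,0,0]],"jaw":[0.2,0.1,0,0,0,0,0,0,0,0,0,0]}' && python3 -m inch '{"delta_pos":[[0,-0.03,-0.04],[0,-0.1,-0.1],[0,-0.2,-0.16],[0,-0.3,-0.2],[0,-0.4,-0.24],[0,-0.5,-0.26],[0,-0.6,-0.26],[0,-0.65,-0.26],[0,-0.65,-0.26],[0,-0.65,-0.26]],"dr":[[0,0,0],[0,0,0],[0,0,0],[0,0,0],[0,0,0],[0,0,0],[0,0,0],[0,0,0],[0,0,0],[0,0,0]],"jaw":[0,0,0,0,0,0,0,0,0,0]}'; python3 -c "
from h import *
T=snap('top','t15'); S=snap('scene','s15')
it=[]
for x,y,d,D,h in ((.58,.2605,.066,.09,.105),(.447,.2135,.054,.078,.08),(.5526,.127,.042,.066,.06)):
    it+=[(x,y,.026,D,(0,255,255)),(x,y,.029,d,(255,0,255)),(x,y,.029+h,d,(0,255,0))]
overlay(T,it,(165,135,275,240),5,'t15o'); overlay(S,it,(370,145,490,260),5,'s15o')"
```

```text
t: 24.7
tool_pos: [0.5817, 0.2613, 0.2587]
tcp_rot: [[0.007, 0.001, 1.0], [0.003, 1.0, -0.001], [-1.0, 0.003, 0.007]]
force: [-0.2, 0.5, 0.7]
gripper_width: 0.0856
t: 25.7
tool_pos: [0.4498, -0.0652, 0.2534]
tcp_rot: [[0.0, 0.003, 1.0], [0.0, 1.0, -0.003], [-1.0, 0.0, 0.0]]
force: [-0.9, 0.5, 0.1]
gripper_width: 0.0855
```

View pics/t15o.png

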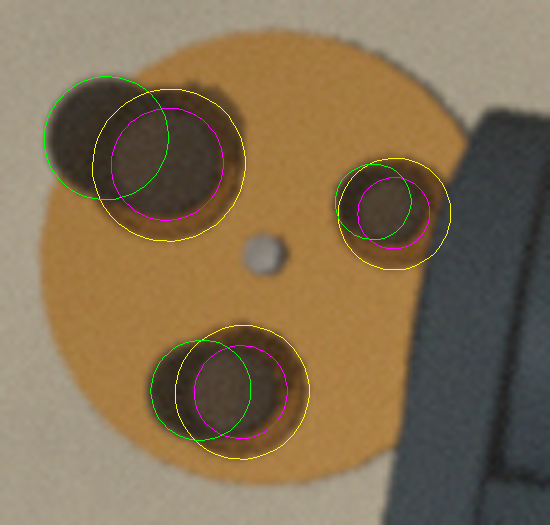

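View pics/s15o.png

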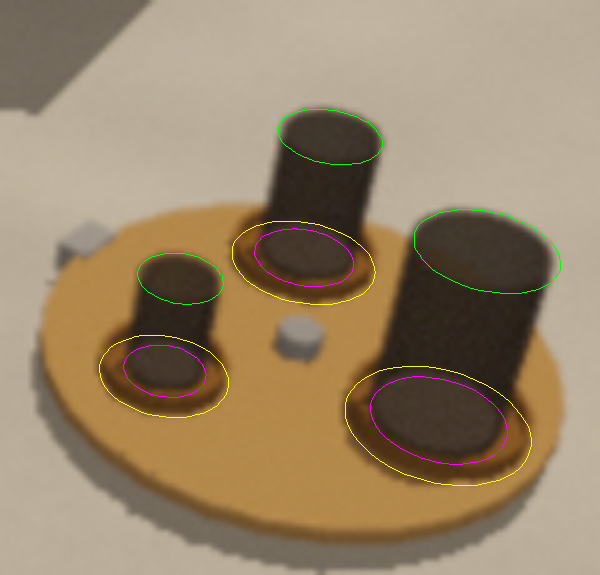

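View pics/s15.png

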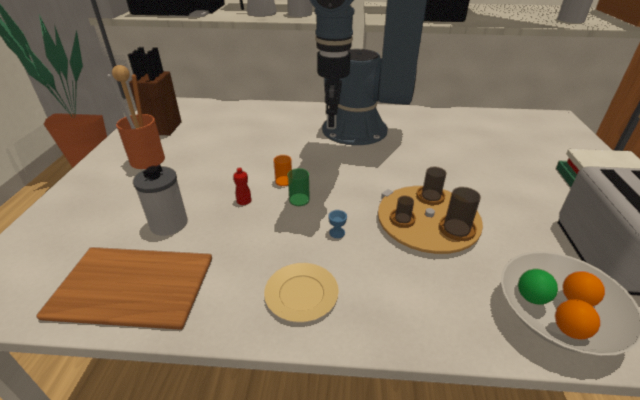

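All three cups stand inside the ring of their own size, with a visible gap around each. The glass (299,187), egg cup (338,223), mill (242,187) and canister (161,200) are at the same pixels as at the start. The arm is clear, so I'm handing in.

```bash
python3 -m inch '{"delta_pos":[[0,0,0],[0,0,0],[0,0,0]],"dr":[[0,0,0],[0,0,0],[0,0,0]],"jaw":[0,0,0]}' && python3 -c "
from rig import robot
print(robot.close_job())"
```

```text
t: 26.1
tool_pos: [0.4502, -0.0635, 0.2533]
tcp_rot: [[-0.0, -0.001, 1.0], [0.0, 1.0, 0.001], [-1.0, 0.0, -0.0]]
force: [0.6, -0.1, -0.5]
gripper_width: 0.0856
the job is handed in; nothing more can be done
None
```

I put the medium, small and large smoky cups, in that order, into the seats of their own size and handed the job in at about t = 26 s. No verdict was reported.

- **Placing:** each cup was set down until a light floor contact (2.5 to 8.7 N) at the expected height, then released.
- **Cups:** the last scene and top pictures show all three upright inside their rings, with a gap around each. They match the predicted positions to within about 2–3 mm, and the limit is 11 mm.
- **Bystanders:** the green glass, egg cup, pepper mill and canister look unmoved by eye. I did not measure their shift.
- **Disagreements:** the scene and top cameras differed from each other by about 2 mm, close to the stated calibration accuracy. The stud appeared to end 40 mm above the white top rather than above the disc, which did not affect the job.

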